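Open the green screw case on the garage bench

TASK

Open the screw case with the green cover: press its yellow release tab down and, keeping it pressed, slide the cover along its rails until it is fully open, then let go and move clear of it. Leave the case with the red cover shut.

Things in the scene. Friction and masses are not known exactly. Their poses are not given: they have to be found in the camera images.
- green_tab_pad (a point): Centre of the level top of the yellow release tab's pad on the green-covered case; moves with it. 70 mm above the bench when up. Pad 48 mm along its x, 42 mm along y, with a lip 6 mm thick, 12 mm high at each x end, open at both y sides. z up; the cover opens towards -x (robot's side). A shut gripper fits between the lips, closing line along y: press down, push on the -x lip.
- green_cover (a joint): Slide of the flat green cover (top 60 mm above the bench), m: 0 shut, 0.090 fully open at its stop. About 2 N slides it; it stays where left. A catch holds it shut until the tab is pressed; keep the tab pressed throughout. Its dark grey case, fixed to the bench, is 200 mm (x) by 116 (y), side rails 66 high; the pad lies 44 mm to +x of the case's centre when shut.
- green_tab (a joint): How far the green case's yellow tab is pressed, m: 0 up, 0.007 fully down on its stop. A spring resists with 2 N at 0 and 7 N at 0.007; from about 0.005 down it is clear of the catch. Let go, it springs up.
- red_cover (a joint): Slide of the red cover of the like case beside it (same size, same yellow tab), m: 0 shut, 0.090 open. It is to stay shut.

How it is judged:
On the way, in this order (a step that is already met when the one before it is completed fails the run):
1. the green case's tab is pressed at least 4 mm down while its cover is still within 15 mm of shut (value of joint green_tab above 0.004 m and value of joint green_cover below 0.015 m), for 0.02 s.
2. the cover is slid past 45 mm with the tab still pressed at least 3 mm down (value of joint green_tab above 0.003 m and value of joint green_cover above 0.045 m), for 0.02 s.
At the end, for the whole second after the job is handed in: The green cover is open by at least 75 of its 90 mm and at rest, its tab is let go (less than 2 mm down), and the red cover is shut within 10 mm (value of joint green_cover above 0.075 m and value of joint green_tab below 0.002 m and velocity of joint green_cover below 0.01 m/s and value of joint red_cover below 0.01 m); the robot touches nothing.
It fails at once if the red case's cover is slid more than 10 mm open (value of joint red_cover above 0.01 m).
It also fails if it takes over 29 s, if anything falls off the work surface, if the arm or the gripper's body presses on something with over 40 N, if the wrist force passes 120 N, or if a joint passes its speed limit or range.

ROBOT

A 6-joint arm with a two-finger parallel gripper is mounted at the origin on the work surface. World frame = base frame: x ahead of the robot, y to its left, z up, the work surface at z = 0. Lengths are in m, angles in rad, forces in N, time in s.
With the tool pointing down it reaches from about 0.3 to 0.85 m from the base axis. Payload 4.2 kg.
Tool frame: the origin (TCP) lies at the very end of the fingers, on their centre line; the grasp point (between the pads) lies 19 mm behind it (arm.grasp_offset is the distance from the TCP to the grasp point, in m); z points along the fingers, y is the line along which they close (so a half turn about z gives the same grasp; the last joint's range is limited). The gripper opens to 91 mm and grips with 3 to 60 N. Pads are 32 mm wide; open, the fingers measure 118 mm over their backs; the gripper's body (76 mm by 178 mm) begins 60 mm behind the grasp point.
Start: joints at [1.226, 0.32, 1.565, -0, 1.257, -0.02], TCP at [0.183, 0.545, 0.191] pointing down, gripper open.
Joint ranges: [-3.11, 3.11], [-0.84, 2.01], [0.21, 2.61], [-1.34, 4.49], [0.05, 2.63], [-2.56, 2.56]. Speed limits (rad/s): [2.57, 2.57, 3.14, 3.14, 3.14, 3.14].

INTERFACE

Orientations are given as a unit quaternion [x, y, z, w].
In Python, from bench import arm, optics, telemetry gives the robot as it stands (arm), with the cameras (optics) and the readings (telemetry).
- The arm moves only by the tool nudge_tcp, called after "Request:" as name(argument=value, ...), one argument or row to a line, values as JSON. Schema: {"type":"object","properties":{"ticks":{"type":"object","properties":{"dx":{"type":"array","items":{"type":"number"},"minItems":1,"maxItems":12},"dy":{"type":"array","items":{"type":"number"},"minItems":1,"maxItems":12},"dz":{"type":"array","items":{"type":"number"},"minItems":1,"maxItems":12},"wx":{"type":"array","items":{"type":"number"},"minItems":1,"maxItems":12},"wy":{"type":"array","items":{"type":"number"},"minItems":1,"maxItems":12},"wz":{"type":"array","items":{"type":"number"},"minItems":1,"maxItems":12},"jaw":{"type":"array","items":{"type":"number"},"minItems":1,"maxItems":12}},"additionalProperties":false,"required":["dx","dy","dz","wx","wy","wz","jaw"]},"grip_force":{"type":"number"},"only":{"type":"string"},"quiet":{"type":"boolean"},"lines":{"type":"string"}},"required":["ticks"],"additionalProperties":false}. ticks is an object with one list for each field, all of the same length, 1 to 12, a row being the entries at one place: dx, dy, dz (the shift in parts of the range, where 1.0 means 0.5 m), wx, wy, wz (a rotation vector in a scale on which 1.0 is pi rad), jaw (the opening from 0.0 (shut) to 1.0 (fully open)); each row shifts and turns the commanded pose from where the row before left it, along the tool's axes as they then stand; what a row does not reach is not made up. A row lasts 1/10 s, in which the tool goes at most 0.05 m and 0.15 rad, less where a joint would pass 70% of its speed; a pose out of reach is approached as far as the arm can. The fingers move at their own pace and stop on an object; grip_force is the grip in N (left out, the last holds). Time passes only in rows, so rows that do not move let the fingers close. The tool returns the time, the measured TCP pose, the force, the opening and the grip force at its end. only (a regular expression) keeps the lines of the reply that match it, lines (a string "A,B") keeps lines A to B, and quiet returns only ok. No shift or turn number may pass 1 either way. Input that does not fit is refused with a message, and nothing moves.
- telemetry.observe(): the state, without advancing time (a new reading comes with each control period).
- optics.camera(name): name is "scene" or "top" or "wrist"; returns (picture, depth): 400x640x3 uint8, blue, green, red; 400x640 float32, m along the optical axis (not along the pixel's ray), 0 where there is no reading.
- optics.camera_params(name): a dict with "fx", "fy", "cx", "cy" (pixels), "xyz" and "orientation" of the camera in the world; the wrist camera has in their place "T_tool_cam" (4x4, takes a point from camera to tool coordinates, whose origin is the TCP and whose axes are the flange's). Camera axes: x right, y up, looking along -z (the intrinsics and any distortion apply to the point x, -y, -z); pixel columns grow to the right and rows downward; lengths in m; the calibration is good to about 2 mm. The wrist camera is an equidistant fisheye: a pixel r from the principal point sees the ray r / f radians off the axis. A picture is of the moment at which its call begins: read the wrist's pose just before it. camera_params takes no time and is no camera call.
- arm.close_job(): hands the job in; it is judged then, once.
The state is a dict: "t": time; "joint_pos": joint angles; "qd": joint speeds; "joint_efforts": joint torques, N m; "tcp_pos": TCP position; "tcp_rot": TCP orientation; "force": force on the tool from outside, world axes, zero at the start; "wrist_torque": the same for the moment, N m; "finger_gap": opening from 0.0 (shut) to 1.0 (fully open); "gripper_force": force on a finger pad.
Only numpy, scipy, OpenCV 4.12 (cv2) and the standard library are available. Lean on these libraries where they do the work, as an engineer would, in place of code of your own. Each camera call takes 0.05 s, during which the arm holds its last target. There are 200 camera calls.

## Working session

There is one attempt and no reset: what is moved stays moved. The work goes in short steps, Python scripts to look and compute and a tool call to move; the robot and the scene stay as the last step left them, time stands still between calls to the robot, and variables do not carry over. Pictures are saved under pics/ and viewed, at most 10 in all, crops included, and the job is handed in when it is done.

```bash
mkdir -p pics; ls; python3 - <<'E'
from bench import arm, optics, telemetry
import cv2,numpy as np
for n in ("top","scene"):
    p,d=optics.camera(n); cv2.imwrite(f"pics/{n}0.png",p); np.save(f"pics/{n}0.npy",d); print(n,optics.camera_params(n))
s=telemetry.observe(); print(s["t"],s["tcp_pos"],s["tcp_rot"])
E
```

```text
bench.py
pics
top {'fx': 408.88027969031543, 'fy': 408.88027969031543, 'cx': 320.4378578931318, 'cy': 194.86271390172695, 'xyz': array([0.50130389, 0.00399083, 0.70329633]), 'orientation': array([ 0.03756341, -0.03901486, -0.70507932,  0.70705727])}
scene {'fx': 399.20304156772374, 'fy': 399.20304156772374, 'cx': 314.7633315347195, 'cy': 198.4490503105007, 'xyz': array([ 0.79948338, -0.38355135,  0.62099508]), 'orientation': array([0.32235741, 0.09173925, 0.23649973, 0.91199643])}
0.1 [0.18334476 0.54448229 0.18992536] [ 1.61684399e-01  9.86842211e-01 -7.66870946e-04 -1.35194083e-04]
```

View pics/top0.png

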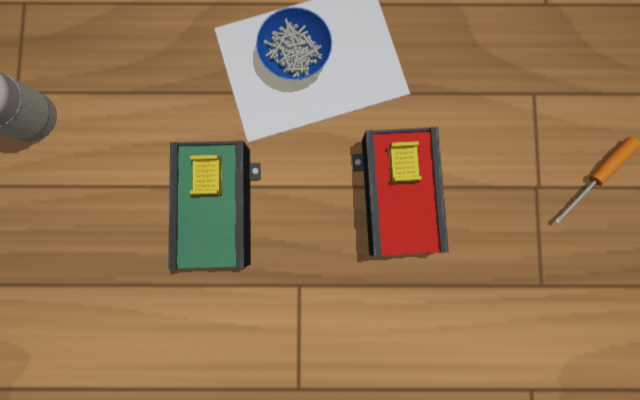

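View pics/scene0.png

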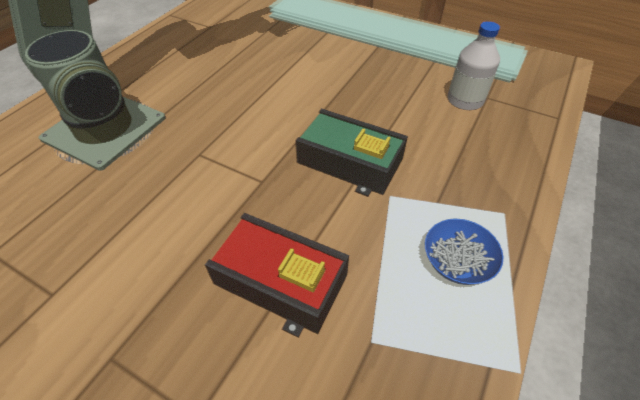

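The top view shows the green case at about cols 170–250, rows 142–270, with its tab at (205,175). The red case's tab is at (405,162). In the scene view the green tab is at (372,144). Next I'll measure the tab and the case's heading from both views.

```bash
cat > h.py <<'E'
import cv2,numpy as np
from scipy.spatial.transform import Rotation as R
from bench import arm, optics, telemetry
def rays(n,uv):
    c=optics.camera_params(n); uv=np.atleast_2d(np.float64(uv))
    d=np.c_[(uv[:,0]-c["cx"])/c["fx"],-(uv[:,1]-c["cy"])/c["fy"],-np.ones(len(uv))]
    return c["xyz"],R.from_quat(c["orientation"]).apply(d)   # d scaled to depth 1
def onplane(n,uv,z):
    o,d=rays(n,uv); return o+d*((z-o[2])/d[:,2])[:,None]
def mask(p,kind):
    h=cv2.cvtColor(p,cv2.COLOR_BGR2HSV)
    lo,hi={"y":((22,150,90),(34,255,255)),"g":((65,80,40),(90,255,255))}[kind]
    return cv2.inRange(h,lo,hi)
def blobs(p,kind,amin=300):
    return [c for c in cv2.findContours(mask(p,kind),cv2.RETR_EXTERNAL,cv2.CHAIN_APPROX_NONE)[0] if cv2.contourArea(c)>amin]
E
python3 - <<'E'
from h import *
P={}
for n in("top","scene"):
    p=cv2.imread(f"pics/{n}0.png");d=np.load(f"pics/{n}0.npy")
    for k in "yg":
        for c in blobs(p,k):
            m=np.zeros(p.shape[:2],np.uint8);cv2.drawContours(m,[c],-1,255,-1)
            v,u=np.nonzero(m);z=d[v,u];ok=z>0
            o,r=rays(n,np.c_[u,v]);X=(o+r*z[:,None])[ok]
            M=cv2.moments(c);cen=(M["m10"]/M["m00"],M["m01"]/M["m00"])
            print(n,k,np.round(cen,1),cv2.contourArea(c),"depth med",np.median(X,0).round(4),"z pct",np.percentile(X[:,2],[5,25,50,75,95]).round(4))
            if n=="top":
                b=cv2.boxPoints(cv2.minAreaRect(c)); Z=.06 if k=="g" else .082
                W=onplane(n,b,Z)[:,:2];e=np.diff(np.r_[W,W[:1]],axis=0)
                print(" box c",W.mean(0).round(4),"sides",np.linalg.norm(e,axis=1).round(4),"ang",np.degrees(np.arctan2(e[:,1],e[:,0])).round(1))
            P[n,k,len([1 for q in P if q[:2]==(n,k)])]=cen
# triangulate green tab: top leftmost, scene uppermost
t=min((v for q,v in P.items() if q[:2]==("top","y")),key=lambda v:v[0])
s=min((v for q,v in P.items() if q[:2]==("scene","y")),key=lambda v:v[1])
o1,d1=rays("top",t);o2,d2=rays("scene",s);d1=d1[0];d2=d2[0]
k=np.linalg.lstsq(np.c_[d1,-d2],o2-o1,rcond=None)[0]
print("tri",o1+d1*k[0],o2+d2*k[1])
E
```

```text
top y [206.3 174.9] 1036.5 depth med [0.601  0.1813 0.07  ] z pct [0.0663 0.069  0.07   0.0714 0.0819]
 box c [0.6    0.1794] sides [0.0606 0.0478 0.0606 0.0473] ang [   2.1  -89.8 -178.3   90.2]
top y [404.1 161.4] 987.0 depth med [ 0.6237 -0.1283  0.0702] z pct [0.0678 0.0692 0.0702 0.072  0.0823]
 box c [ 0.6214 -0.1261] sides [0.0452 0.0614 0.0448 0.0614] ang [ -84.7 -176.4   95.2    4.1]
top g [206.  206.4] 6940.0 depth med [0.5518 0.1823 0.0598] z pct [0.0577 0.0589 0.0598 0.0609 0.071 ]
 box c [0.5546 0.184 ] sides [0.0945 0.1931 0.0915 0.1931] ang [ -89.8 -178.6   90.1    2.3]
scene y [300.8 270.5] 1040.5 depth med [ 0.6241 -0.1336  0.0703] z pct [0.0635 0.0692 0.0703 0.072  0.0823]
scene y [370.8 144.8] 508.5 depth med [0.6027 0.1754 0.0698] z pct [0.0622 0.0685 0.0698 0.0713 0.082 ]
scene g [343.2 137.7] 1664.5 depth med [0.5303 0.1776 0.0596] z pct [0.058  0.059  0.0596 0.0603 0.0612]
tri [0.60183617 0.18278843 0.06563504] [0.60089479 0.18213109 0.0653023 ]
```

Units first: shifts go in shares of 0.5 m and turns go in shares of pi rad. So -0.115 rad / 3.1416 = -0.0366.

Request:
nudge_tcp(
  ticks={"dx": [0,0,0],"dy": [0,0,0],"dz": [0,0,0],"wx": [0,0,0],"wy": [0,0,0],"wz": [-0.0366,-0.0366,-0.0366],"jaw": [0,0,0]},
)

```text
t: 0.4
tcp_pos: [0.1834, 0.5446, 0.1902]
tcp_rot: [-0.012, 1.0, -0.0, -0.0]
force: [-0.5, -0.2, -0.1]
finger_gap: 0.767
gripper_force: 0.0
```

Request:
nudge_tcp(
  ticks={"dx": [-0.07,-0.07,-0.07,-0.07,-0.07,-0.07,-0.07,-0.07,-0.07,-0.07,-0.07,0],"dy": [-0.06,-0.06,-0.06,-0.06,-0.06,-0.06,-0.06,-0.06,-0.06,-0.06,-0.06,0],"dz": [0,0,0,0,0,0,0,0,0,0,0,0],"wx": [0,0,0,0,0,0,0,0,0,0,0,0],"wy": [0,0,0,0,0,0,0,0,0,0,0,0],"wz": [0,0,0,0,0,0,0,0,0,0,0,0],"jaw": [0,0,0,0,0,0,0,0,0,0,0,0]},
)

```text
t: 1.6
tcp_pos: [0.5787, 0.2189, 0.1895]
tcp_rot: [-0.007, 1.0, -0.001, 0.001]
force: [-0.1, 0.5, -0.2]
finger_gap: 0.005
gripper_force: 0.0
```

```bash
python3 - <<'E'
from h import *
s=telemetry.observe();p,d=optics.camera("wrist");cv2.imwrite("pics/w1.png",p);np.save("pics/w1.npy",d)
print(s["tcp_pos"],s["tcp_rot"],optics.camera_params("wrist"))
np.savez("pics/w1s.npz",p=s["tcp_pos"],q=s["tcp_rot"])
E
```

```text
[0.57874866 0.21886699 0.18954   ] [-7.42330663e-03  9.99971905e-01 -9.09783800e-04  5.05061485e-04] {'fx': 309.70691628693146, 'fy': 309.70691628693146, 'cx': 321.4321671935087, 'cy': 200.3038209712989, 'T_tool_cam': array([[-3.72170152e-04,  9.57564703e-01,  2.88218150e-01,
         8.26221445e-02],
       [ 9.99999364e-01,  4.94428622e-05,  1.12701152e-03,
         2.05400708e-04],
       [ 1.06493612e-03,  2.88218386e-01, -9.57564112e-01,
        -1.93351659e-01],
       [ 0.00000000e+00,  0.00000000e+00,  0.00000000e+00,
         1.00000000e+00]])}
```

View pics/w1.png

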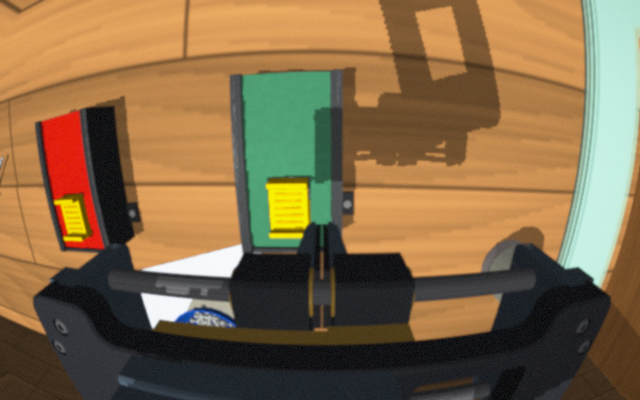

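The wrist view shows the green tab clearly at about (288,207), with its case lined up nearly with the image. The shut fingers are at the lower centre. Next I'll refine the position and heading.

```bash
cat >> h.py <<'E'
def wrays(uv,pos,q):
    c=optics.camera_params("wrist");uv=np.atleast_2d(np.float64(uv))
    k=(uv-[c["cx"],c["cy"]])/c["fx"];r=np.linalg.norm(k,axis=1)+1e-12
    d=np.c_[np.sin(r)*k[:,0]/r,-np.sin(r)*k[:,1]/r,-np.cos(r)]
    T=c["T_tool_cam"];Q=R.from_quat(q)
    return pos+Q.apply(T[:3,3]),Q.apply(d@T[:3,:3].T),d
def wplane(uv,z,pos,q):
    o,d,_=wrays(uv,pos,q);return o+d*((z-o[2])/d[:,2])[:,None]
def wcloud(uv,depth,pos,q):
    o,d,dc=wrays(uv,pos,q);return o+d*(depth/-dc[:,2])[:,None]
def rep(name,X,proj,gc,yaw0=0):
    """tab from cloud X (lips z>.077, pad else); case heading from green contour's long edges"""
    L=X[X[:,2]>.0765];Pd=X[(X[:,2]>.067)&(X[:,2]<.073)]
    b=cv2.minAreaRect(L[:,:2].astype(np.float32)*1000)
    a=L[L[:,0]>L[:,0].mean()];c=L[L[:,0]<=L[:,0].mean()]
    print(name,"lips +x",np.median(a,0).round(4),a[:,0].min().round(4),a[:,0].max().round(4),"-x",np.median(c,0).round(4),c[:,0].min().round(4),c[:,0].max().round(4),"n",len(a),len(c),"pad mean",Pd.mean(0).round(4),"rng",np.percentile(Pd[:,:2],[2,98],axis=0).round(4).tolist())
    G=proj(gc.reshape(-1,2),.06)[:,:2]
    ym=(G[:,1].max()+G[:,1].min())/2;xs=np.percentile(G[:,0],[10,90])
    for sd in(-1,1):
        S=G[(sd*(G[:,1]-ym)>.03)&(G[:,0]>xs[0])&(G[:,0]<xs[1])]
        f=cv2.fitLine(S.astype(np.float32),cv2.DIST_HUBER,0,1e-4,1e-4).ravel()
        print("  edge",sd,len(S),"y",f[3].round(4),"heading deg",np.degrees(np.arctan(f[1]/f[0])).round(2))
E
python3 - <<'E'
from h import *
p=cv2.imread("pics/top0.png");d=np.load("pics/top0.npy")
def fill(c):
    m=np.zeros((400,640),np.uint8);cv2.drawContours(m,[c],-1,255,-1);v,u=np.nonzero(m);return u,v
c=min(blobs(p,"y"),key=lambda c:c[:,0,0].min());u,v=fill(c);o,r=rays("top",np.c_[u,v])
rep("top",o+r*d[v,u][:,None],lambda uv,z:onplane("top",uv,z),max(blobs(p,"g"),key=cv2.contourArea))
p=cv2.imread("pics/w1.png");d=np.load("pics/w1.npy");s=np.load("pics/w1s.npz")
c=max([c for c in blobs(p,"y") if 250<c[:,0,0].mean()<320],key=cv2.contourArea);u,v=fill(c)
print(len(u),cv2.boundingRect(c))
rep("wrist",wcloud(np.c_[u,v],d[v,u],s["p"],s["q"]),lambda uv,z:wplane(uv,z,s["p"],s["q"]),max(blobs(p,"g"),key=cv2.contourArea))
E
```

```text
top lips +x [0.6272 0.1839 0.0812] 0.6247 0.6307 -x [0.5742 0.1803 0.0813] 0.571 0.5778 n 87 112 pad mean [0.6017 0.1823 0.0697] rng [[0.5788, 0.1621], [0.6248, 0.2024]]
  edge -1 131 y 0.1375 heading deg 1.94
  edge 1 131 y 0.2285 heading deg 1.44
2335 (266, 178, 45, 60)
wrist lips +x [0.6252 0.1815 0.0808] 0.6221 0.6293 -x [0.5715 0.1847 0.0812] 0.4959 0.5762 n 219 278 pad mean [0.6001 0.183  0.0696] rng [[0.5696, 0.1633], [0.6238, 0.2032]]
  edge -1 179 y 0.1355 heading deg 1.51
  edge 1 194 y 0.2268 heading deg 0.65
```

The two views agree. The lips are 53 mm apart centre to centre at z≈0.081, so the gap between them is about 48 mm. The pad is at (0.5995, 0.182, 0.070) and the heading is about 1.4°. I'll move over the pad and then go down to just above it.

Scaled: 0.04 m / 0.5 = 0.08, -0.037 m / 0.5 = -0.074, -0.01 rad / 3.1416 = -0.0032.

Request:
nudge_tcp(
  ticks={"dx": [-0.042,0,0,0,0,0,0],"dy": [-0.074,0,0,0,0,0,0],"dz": [0,0,0.08,0.08,0.04,0,0],"wx": [0,0,0,0,0,0,0],"wy": [0,0,0,0,0,0,0],"wz": [-0.0032,0,0,0,0,0,0],"jaw": [0,0,0,0,0,0,0]},
)

```text
t: 2.35
tcp_pos: [0.5965, 0.1873, 0.0912]
tcp_rot: [-0.016, 1.0, 0.0, 0.0]
force: [0.2, 0.9, 0.0]
finger_gap: 0.008
gripper_force: 0.0
```

```bash
python3 - <<'E'
from h import *
s=telemetry.observe();p,d=optics.camera("wrist");cv2.imwrite("pics/w2.png",p[100:400,120:520]);print(s["tcp_pos"],s["tcp_rot"],s["force"])
E
```

```text
[0.59645844 0.18729642 0.09119483] [-1.55908585e-02  9.99878430e-01  2.20970560e-04  3.24206614e-05] [0.17347295 0.89790149 0.01235316]
```

View pics/w2.png

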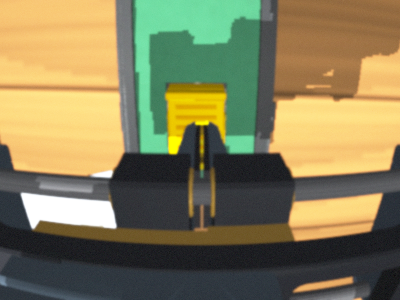

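The fingers are over the yellow pad in this crop (pad at about (197,115)), roughly 5 mm to +y of centre. I'll correct that and press.

Scaled: 0.01 m / 0.5 = 0.02, -0.005 m / 0.5 = -0.01.

Request:
nudge_tcp(
  ticks={"dx": [-0.006,0,0,0,0,0,0,0,0],"dy": [-0.01,0,0,0,0,0,0,0,0],"dz": [0,0,0.02,0.02,0.006,0.006,0.004,0,0],"wx": [0,0,0,0,0,0,0,0,0],"wy": [0,0,0,0,0,0,0,0,0],"wz": [0,0,0,0,0,0,0,0,0],"jaw": [0,0,0,0,0,0,0,0,0]},
)

```text
t: 3.3
tcp_pos: [0.6001, 0.1814, 0.0628]
tcp_rot: [-0.015, 1.0, 0.0, 0.0]
force: [0.3, -0.1, 1.0]
finger_gap: 0.001
gripper_force: 0.0
```

Scaled: 0.001 m / 0.5 = 0.002.

Request:
nudge_tcp(
  ticks={"dx": [0,0,0,0],"dy": [0,0,0,0],"dz": [0.002,0.002,0,0],"wx": [0,0,0,0],"wy": [0,0,0,0],"wz": [0,0,0,0],"jaw": [0,0,0,0]},
)

```text
t: 3.7
tcp_pos: [0.6, 0.1813, 0.0607]
tcp_rot: [-0.015, 1.0, 0.0, 0.0]
force: [-0.4, -0.6, -0.3]
finger_gap: 0.007
gripper_force: 0.0
```

```bash
python3 - <<'E'
from h import *
s=telemetry.observe();print(s["force"],s["wrist_torque"],s["tcp_pos"])
p,d=optics.camera("scene");cv2.imwrite("pics/s2.png",cv2.resize(p[60:220,240:480],None,fx=3,fy=3))
E
```

```text
[-0.40015449 -0.5687922  -0.29109613] [ 0.04669521 -0.06942291 -0.00380562] [0.59997171 0.1813232  0.06067106]
```

View pics/s2.png

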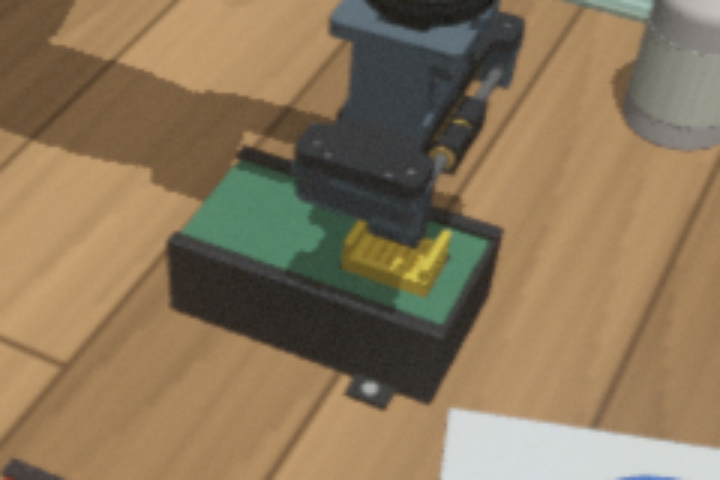

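The crop shows the fingertip at about (405,242), between the lips but apparently still just above the pad, which fits the zero force. I'll check the gap from depth.

```bash
python3 - <<'E'
from h import *
p,d=optics.camera("scene")
v,u=np.mgrid[120:160,350:400];o,r=rays("scene",np.c_[u.ravel(),v.ravel()])
X=(o+r*d[v,u].reshape(-1,1)).reshape(40,50,3)
y=mask(p,"y")[120:160,350:400]>0
P=X[y];print("yellow n",len(P),"z pct",np.percentile(P[:,2],[5,25,50,75,95]).round(4))
for c in range(18,34,3):   # columns through the finger tip
    print(c+350,[(rr+120,"Y" if y[rr,c] else "-",*(X[rr,c]*1000).round(0).astype(int)) for rr in range(8,36,2)])
E
```

```text
yellow n 466 z pct [0.0613 0.0682 0.0697 0.0716 0.0817]
368 [(128, '-', np.int64(621), np.int64(102), np.int64(178)), (130, '-', np.int64(622), np.int64(98), np.int64(177)), (132, '-', np.int64(622), np.int64(100), np.int64(172)), (134, '-', np.int64(623), np.int64(99), np.int64(168)), (136, '-', np.int64(597), np.int64(169), np.int64(97)), (138, '-', np.int64(597), np.int64(171), np.int64(91)), (140, 'Y', np.int64(592), np.int64(188), np.int64(70)), (142, '-', np.int64(595), np.int64(181), np.int64(71)), (144, 'Y', np.int64(597), np.int64(177), np.int64(70)), (146, 'Y', np.int64(599), np.int64(171), np.int64(71)), (148, 'Y', np.int64(601), np.int64(167), np.int64(69)), (150, 'Y', np.int64(603), np.int64(162), np.int64(69)), (152, 'Y', np.int64(604), np.int64(161), np.int64(64)), (154, '-', np.int64(604), np.int64(164), np.int64(57))]
371 [(128, '-', np.int64(629), np.int64(94), np.int64(188)), (130, '-', np.int64(626), np.int64(102), np.int64(176)), (132, '-', np.int64(627), np.int64(99), np.int64(174)), (134, '-', np.int64(628), np.int64(100), np.int64(170)), (136, '-', np.int64(62
[... 3009 characters left out ...]
p.int64(234), np.int64(66)), (132, '-', np.int64(607), np.int64(229), np.int64(66)), (134, '-', np.int64(608), np.int64(230), np.int64(59)), (136, '-', np.int64(610), np.int64(224), np.int64(59)), (138, '-', np.int64(613), np.int64(218), np.int64(60)), (140, 'Y', np.int64(618), np.int64(202), np.int64(70)), (142, 'Y', np.int64(621), np.int64(196), np.int64(70)), (144, 'Y', np.int64(627), np.int64(178), np.int64(82)), (146, 'Y', np.int64(629), np.int64(174), np.int64(82)), (148, 'Y', np.int64(631), np.int64(168), np.int64(82)), (150, 'Y', np.int64(632), np.int64(169), np.int64(76)), (152, 'Y', np.int64(631), np.int64(172), np.int64(68)), (154, 'Y', np.int64(631), np.int64(174), np.int64(61))]
```

The tip stands at z≈0.087 in depth while the reported TCP is 0.061, so the shut fingers end about 26 mm above the reported TCP. I'll go by depth and force and descend carefully.

Scaled: 0.005 m / 0.5 = 0.01.

Request:
nudge_tcp(
  ticks={"dx": [0,0,0,0],"dy": [0,0,0,0],"dz": [0.01,0.01,0,0],"wx": [0,0,0,0],"wy": [0,0,0,0],"wz": [0,0,0,0],"jaw": [0,0,0,0]},
)

```text
t: 4.2
tcp_pos: [0.5998, 0.1813, 0.0503]
tcp_rot: [-0.015, 1.0, -0.0, -0.0]
force: [-0.2, -0.2, 0.1]
finger_gap: 0.006
gripper_force: 0.0
```

```bash
python3 - <<'E'
from h import *
p,d=optics.camera("scene")
cv2.imwrite("pics/s3.png",cv2.resize(p[100:170,320:420],None,fx=6,fy=6,interpolation=cv2.INTER_CUBIC))
v,u=np.mgrid[115:165,340:405];o,r=rays("scene",np.c_[u.ravel(),v.ravel()])
X=o+r*d[v,u].reshape(-1,1)
h=cv2.cvtColor(p,cv2.COLOR_BGR2HSV)[v,u].reshape(-1,3);y=mask(p,"y")[v,u].ravel()>0
F=X[(~y)&(X[:,2]>.073)&(X[:,2]<.095)&(X[:,1]>.15)&(X[:,1]<.21)]
print(len(F),"x",np.percentile(F[:,0],[2,50,98]).round(4),"y",np.percentile(F[:,1],[2,20,50,98]).round(4),"zmin",np.sort(F[:,2])[:8].round(4))
E
```

```text
77 x [0.5726 0.6104 0.6297] y [0.1619 0.1707 0.1725 0.2026] zmin [0.0731 0.0732 0.0739 0.0741 0.0742 0.0743 0.0753 0.0754]
```

View pics/s3.png

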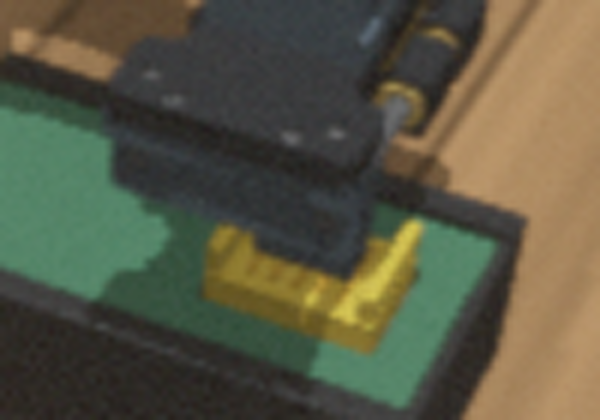

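The finger is between the lips (its bottom runs from (255,245) to (350,275) in the crop), with the tip at about z 0.077. I'll keep descending while watching the force.

Scaled: 0.003 m / 0.5 = 0.006, 0.002 m / 0.5 = 0.004.

Request:
nudge_tcp(
  ticks={"dx": [0,0,0,0,0],"dy": [0,0,0,0,0],"dz": [0.006,0.006,0.004,0,0],"wx": [0,0,0,0,0],"wy": [0,0,0,0,0],"wz": [0,0,0,0,0],"jaw": [0,0,0,0,0]},
)

```text
t: 4.75
tcp_pos: [0.6004, 0.1814, 0.0432]
tcp_rot: [-0.015, 1.0, 0.0, 0.001]
force: [-0.2, 0.1, 4.4]
finger_gap: 0.006
gripper_force: 2.2
```

Request:
nudge_tcp(
  ticks={"dx": [0,0,0],"dy": [0,0,0],"dz": [0.004,0,0],"wx": [0,0,0],"wy": [0,0,0],"wz": [0,0,0],"jaw": [0,0,0]},
)

```text
t: 5.05
tcp_pos: [0.6005, 0.1815, 0.0413]
tcp_rot: [-0.015, 1.0, 0.0, 0.001]
force: [1.0, 0.3, 7.3]
finger_gap: 0.002
gripper_force: 2.9
```

Scaled: 0.001 m / 0.5 = 0.002.

Request:
nudge_tcp(
  ticks={"dx": [0,0,0,0],"dy": [0,0,0,0],"dz": [0.002,0.002,0,0],"wx": [0,0,0,0],"wy": [0,0,0,0],"wz": [0,0,0,0],"jaw": [0,0,0,0]},
)

```text
t: 5.45
tcp_pos: [0.6006, 0.1814, 0.0398]
tcp_rot: [-0.015, 1.0, 0.0, 0.001]
force: [0.1, 0.0, 7.5]
finger_gap: 0.004
gripper_force: 4.0
```

Scaled: 0.005 m / 0.5 = 0.01, 0.001 m / 0.5 = 0.002.

Request:
nudge_tcp(
  ticks={"dx": [0,0.01,0.01,0.01,0.01,0],"dy": [0,0,0,0,0,0],"dz": [0.002,0,0,0,0,0],"wx": [0,0,0,0,0,0],"wy": [0,0,0,0,0,0],"wz": [0,0,0,0,0,0],"jaw": [0,0,0,0,0,0]},
)

```text
t: 6.05
tcp_pos: [0.5814, 0.181, 0.0398]
tcp_rot: [-0.015, 1.0, 0.0, 0.002]
force: [-0.4, -0.1, 10.9]
finger_gap: 0.007
gripper_force: 5.5
```

Request:
nudge_tcp(
  ticks={"dx": [0.01,0.01,0.01,0.01,0],"dy": [0,0,0,0,0],"dz": [0,0,0,0,0],"wx": [0,0,0,0,0],"wy": [0,0,0,0,0],"wz": [0,0,0,0,0],"jaw": [0,0,0,0,0]},
)

```text
t: 6.55
tcp_pos: [0.5614, 0.1804, 0.0398]
tcp_rot: [-0.015, 1.0, 0.0, 0.002]
force: [0.3, 0.1, 12.2]
finger_gap: 0.007
gripper_force: 5.7
```

```bash
python3 - <<'E'
from h import *
p,d=optics.camera("scene")
for c in blobs(p,"y",60):
    m=np.zeros((400,640),np.uint8);cv2.drawContours(m,[c],-1,255,-1);v,u=np.nonzero(m);z=d[v,u];o,r=rays("scene",np.c_[u,v]);X=(o+r*z[:,None])[z>0]
    print(cv2.boundingRect(c),np.percentile(X,[3,50,97],axis=0).round(4).tolist())
cv2.imwrite("pics/s4.png",cv2.resize(p[90:210,270:430],None,fx=4,fy=4))
E
```

```text
(279, 249, 45, 42) [[0.5964, -0.1518, 0.062], [0.6241, -0.1332, 0.0703], [0.6532, -0.1116, 0.0826]]
(337, 134, 34, 18) [[0.537, 0.16, 0.0594], [0.5756, 0.1677, 0.0632], [0.5922, 0.1973, 0.0756]]
```

View pics/s4.png

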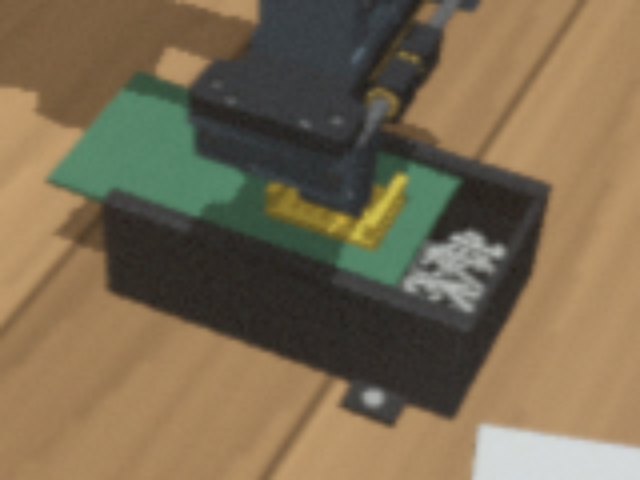

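The cover is following and is open about 39 mm, with the tab held down (pad at z≈0.063). I'll continue to the stop.

Scaled: 0.005 m / 0.5 = 0.01, 0.004 m / 0.5 = 0.008.

Request:
nudge_tcp(
  ticks={"dx": [0.01,0.01,0.01,0.01,0.01,0.01,0.01,0.01,0.008,0],"dy": [0,0,0,0,0,0,0,0,0,0],"dz": [0,0,0,0,0,0,0,0,0,0],"wx": [0,0,0,0,0,0,0,0,0,0],"wy": [0,0,0,0,0,0,0,0,0,0],"wz": [0,0,0,0,0,0,0,0,0,0],"jaw": [0,0,0,0,0,0,0,0,0,0]},
)

```text
t: 7.6
tcp_pos: [0.5177, 0.1792, 0.0397]
tcp_rot: [-0.015, 1.0, 0.001, 0.002]
force: [0.3, -0.3, 12.7]
finger_gap: 0.006
gripper_force: 6.2
```

Request:
nudge_tcp(
  ticks={"dx": [0.006,0.006,0.004,0],"dy": [0,0,0,0],"dz": [0,0,0,0],"wx": [0,0,0,0],"wy": [0,0,0,0],"wz": [0,0,0,0],"jaw": [0,0,0,0]},
)

```text
t: 8.0
tcp_pos: [0.5106, 0.1791, 0.0398]
tcp_rot: [-0.015, 1.0, 0.001, 0.003]
force: [2.2, -0.8, 11.7]
finger_gap: 0.008
gripper_force: 5.8
```

```bash
python3 - <<'E'
from h import *
p,d=optics.camera("scene")
for c in blobs(p,"y",60):
    m=np.zeros((400,640),np.uint8);cv2.drawContours(m,[c],-1,255,-1);v,u=np.nonzero(m);z=d[v,u];o,r=rays("scene",np.c_[u,v]);X=(o+r*z[:,None])[z>0]
    print(cv2.boundingRect(c),np.percentile(X,[3,50,97],axis=0).round(4).tolist())
E
```

```text
(279, 249, 45, 42) [[0.5964, -0.1516, 0.0625], [0.624, -0.1334, 0.0703], [0.653, -0.1116, 0.0826]]
(315, 127, 33, 17) [[0.4861, 0.1588, 0.0595], [0.5249, 0.1668, 0.0633], [0.5416, 0.1961, 0.0751]]
```

Scaled: 0.002 m / 0.5 = 0.004.

Request:
nudge_tcp(
  ticks={"dx": [0.004,0.004,0],"dy": [0,0,0],"dz": [0,0,0],"wx": [0,0,0],"wy": [0,0,0],"wz": [0,0,0],"jaw": [0,0,0]},
)

```text
t: 8.35
tcp_pos: [0.5087, 0.1793, 0.04]
tcp_rot: [-0.015, 1.0, 0.001, 0.005]
force: [4.0, -1.0, 7.6]
finger_gap: 0.005
gripper_force: 4.5
```

Request:
nudge_tcp(
  ticks={"dx": [0,0,0,0,0,0,0,0,0,0,0,0],"dy": [0,0,0,0,0,0,0.08,0.08,0.08,0.08,0,0],"dz": [-0.008,-0.02,-0.06,-0.08,-0.08,-0.08,0,0,0,0,0,0],"wx": [0,0,0,0,0,0,0,0,0,0,0,0],"wy": [0,0,0,0,0,0,0,0,0,0,0,0],"wz": [0,0,0,0,0,0,0,0,0,0,0,0],"jaw": [0,0,0,0,0,0,0,0,0,0,0,0]},
)

```text
t: 9.55
tcp_pos: [0.4981, 0.3382, 0.2007]
tcp_rot: [-0.016, 1.0, -0.001, -0.001]
force: [0.3, -0.7, -0.4]
finger_gap: 0.003
gripper_force: 0.0
```

```bash
python3 - <<'E'
from h import *
p,d=optics.camera("top");cv2.imwrite("pics/t5.png",p)
for c in blobs(p,"y",60):
    m=np.zeros((400,640),np.uint8);cv2.drawContours(m,[c],-1,255,-1);v,u=np.nonzero(m);z=d[v,u];o,r=rays("top",np.c_[u,v]);X=(o+r*z[:,None])[z>0]
    print(cv2.boundingRect(c),np.percentile(X,[3,50,97],axis=0).round(4).tolist())
s=telemetry.observe();print(s["t"],s["force"],s["qd"].round(3))
E
```

```text
(190, 213, 32, 41) [[0.4831, 0.1597, 0.0597], [0.5106, 0.1785, 0.0699], [0.539, 0.2001, 0.0824]]
(389, 142, 32, 40) [[0.5939, -0.1484, 0.0665], [0.6239, -0.1283, 0.0701], [0.6503, -0.1087, 0.0822]]
9.6 [-0.50873671  0.14603314 -0.28174184] [-0.02  -0.014  0.004  0.003 -0.005  0.002]
```

View pics/t5.png

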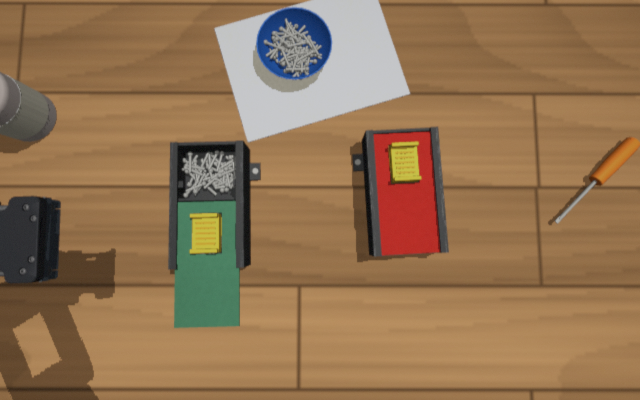

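The green cover is open about 90 mm: its tab is at (205,233), having moved from x 0.601 to 0.5106, and is back up at z 0.070. The red case is shut with its tab unmoved at (405,162), and the arm is clear.

```bash
python3 -c "
from bench import arm, optics, telemetry
print(arm.close_job())"
```

```text
the job is handed in; nothing more can be done
None
```

The green cover is open about 90 mm by the camera, with its tab released, the red case still shut and the arm clear; I handed the job in after about 9.6 s of the 29 s allowed, and the hand-in reported no verdict.

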